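# Unlock the treat box in the pantry and slide its cover open

## Task

Open the locked treat box. Take the red key from the rack, push it fully home in the box's red-collared lock and turn it clockwise as far as it goes; then push the wooden cover back, away from you, until it is fully open, and leave the key standing home in the turned lock. Leave the blue key in the rack and do not disturb the other things.

Things in the scene. Friction and masses are not known exactly. Their poses are not given: they have to be found in the camera images.
- red_key: Loose red key, 55-100 g, upright in one of the rack's slots. Origin: centre of its steel shoulder's underside, z up. Below it a steel blade 24 long, 8 (x) by 24 (y) mm, the last 8 mm tapering to 4 by 18. Above: shoulder 16 (x) by 34 (y), 5 high; then the red bow, a plate 12 thick (x), 52 wide (y), 5 to 45 mm above the origin. Grasp it across x, about 27 mm up. Same after a half turn about z.
- blue_key: Spare key in the rack's other slot: same blade and shoulder, a round blue bow of 42 mm diameter, 12 mm thick, its top 46 mm above the origin (underside of the shoulder). To be left there.
- rack: Dark wooden key block fixed to the table, 60 (x) by 170 (y) by 50 mm high; origin at the centre of its underside. Two blind slots 10.6 mm (x) by 27 mm (y), 30 mm deep, open at the top, 42 mm either side of the centre along y; the key's shoulder rests on the block's top.
- treat_box: White box fixed to the table, 270 by 270 by 80 mm high; origin at the centre of its underside, z up. Its -x side faces the robot; the lock axis is at x 0, y +75 mm; the cover lies to the right of it (-y), over the front part, and slides to the box's +x. Nothing on the box is higher than 131 mm above the table but a key in the lock.
- lock (a joint): Turn of the lock barrel in rad: 0 locked, growing clockwise from above, stop at 1.5 (fully turned). Starts between 0 and 0.3, stays where left, needs about 0.06 N m. A steel D-shaped cam (50 mm radius) under the barrel blocks the steel lug on the cover; the cover is free only beyond about 1.3.
- keyway (a point): Centre of the keyway's mouth in the lock barrel's brass face (red collar, 60 mm across), on the lock axis, 126 mm above the table. Turns with the barrel: slot 27 mm long along this y, 10.6 mm wide along x, 26 mm deep, z up. The key is home when its shoulder rests on this face, its origin at this point. It has about 0.11 rad of play in the slot.
- cover (a joint): Travel of the wooden cover in m along the box's +x: 0 closed, 0.115 fully open (end stop). It slides with about 2 N of friction and stays where it is left.
- cover_ridge (a point): Top edge, mid width, of the front face (box's -x side) of the dark ridge across the cover: 90 mm wide along the box's y, 14 mm thick, 35 mm high above the cover, top 123 mm above the table. Moves with the cover, axes as the box's. The cover's flat top reaches 80 mm in front of this face: room for closed fingertips to push the ridge.
- pasta_jar: Amber glass jar with a wooden lid, 90 mm in diameter, 160 mm high; origin at the centre of its underside. A bystander, not to be disturbed.
- bean_jar: Green glass jar with a wooden lid, 80 mm in diameter, 110 mm high; origin at the centre of its underside. A bystander, not to be disturbed.
- mug: Blue mug, 80 mm in diameter, 95 mm high; origin at the centre of its underside. A bystander, not to be disturbed.
- bowl: White bowl, 150 mm in diameter, 60 mm high; origin at the centre of its underside. A bystander, not to be disturbed.
- spoon: Steel spoon with a wooden handle, lying on the table; a bystander, not to be disturbed.
- canister: Green can, 84 mm in diameter, 120 mm high; origin at the centre of its underside. A bystander, not to be disturbed.
There are look-alikes about, which are no part of the job. There is more than one size of the red_key; the job needs the smallest.

How it is judged (in metres and radians):
On the way, in this order (a step that is already met when the one before it is completed fails the run):
1. the red key is fully home in the lock, before the lock is turned beyond 0.9 rad (z of red_key in the frame of keyway between -0.004 and 0.004 m and horizontal distance between red_key and keyway below 0.005 m and angle between red_key's own z axis and vertical below 0.12 rad and value of joint lock below 0.9 rad), for 0.1 s.
2. the lock is turned clockwise to its stop with the key home, the cover still closed (z of red_key in the frame of keyway between -0.004 and 0.004 m and horizontal distance between red_key and keyway below 0.005 m and angle between red_key's own z axis and vertical below 0.12 rad and value of joint lock above 1.38 rad and value of joint cover below 0.03 m), for 0.2 s.
At the end, for the whole second after the job is handed in: The red key stands in the keyway at rest, its origin within 5 mm of the keyway's centre and 4 mm of its face, tilted less than 0.12 rad; the lock is turned beyond 1.38 rad and the cover is open by more than 105 mm of its 115 mm (z of red_key in the frame of keyway between -0.004 and 0.004 m and horizontal distance between red_key and keyway below 0.005 m and angle between red_key's own z axis and vertical below 0.12 rad and value of joint lock above 1.38 rad and value of joint cover above 0.105 m and linear speed of red_key below 0.02 m/s); the robot touches nothing.
It fails at once if the blue key is moved by more than 15 mm (distance of blue_key from where it was at the start of the episode above 0.015 m).
It fails at once if a jar, the canister, the mug, the bowl or the spoon is moved by more than 30 mm (distance of any of pasta_jar, bean_jar, mug, bowl, spoon, canister from where it was at the start of the episode above 0.03 m).
It also fails if it takes over 64 s, if anything falls off the work surface, if the arm or the gripper's body presses on something with over 40 N, if the wrist force passes 120 N, or if a joint passes its speed limit or range.

## Robot

A 6-joint arm with a two-finger parallel gripper is mounted at the origin on the work surface. World frame = base frame: x ahead of the robot, y to its left, z up, the work surface at z = 0. Lengths are in m, angles in degrees, forces in N, time in s.
With the tool pointing down it reaches from about 0.325 to 0.85 m from the base axis. Payload 15.5 kg.
Tool frame: the origin (TCP) lies on the front face of the gripper's body, between the roots of the fingers; the fingertips stand bot.tips_ahead ahead of it and the grasp point (between the pads) lies 60 mm ahead of it (bot.tips_ahead is the distance from the TCP to the fingertips, in m); z points along the fingers, y is the line along which they close (so a half turn about z gives the same grasp; the last joint's range is limited). The gripper opens to 91 mm and grips with 3 to 60 N. Pads are 32 mm wide; open, the fingers measure 118 mm over their backs; the gripper's body (76 mm by 178 mm) begins 60 mm behind the grasp point.
Start: joints at [-76.06, 28.281, 77.091, -0, 74.628, -5.472], TCP at [0.208, -0.589, 0.292] pointing down, gripper open.
Joint ranges: [-166.48, 166.48], [-47.26, 123.95], [12.59, 153.08], [-70.14, 250.14], [6.76, 159.57], [-176.63, 176.63]. Speed limits (degrees/s): [108.29, 108.29, 147.25, 172.46, 172.46, 172.46].

## Interface

Orientations are given as [roll, pitch, yaw] about the fixed x, y, z axes, in that order (R = Rz(yaw) Ry(pitch) Rx(roll)).
In Python, from bench import bot, optics, ticket gives the robot as it stands.
- The arm moves only by the tool apply_moves, never from a script. Its argument "steps" is a list that holds one entry, the list of rows, each a list of 6 numbers: the shift along the tool's x, y, z as a fraction of full scale, then the turn, a rotation vector about the tool's x, y, z as a fraction of full scale. In form: [[[x, y, z, rx, ry, rz], ...]]. A call has exactly 10 rows; each row shifts and turns the commanded pose from where the row before left it, along the tool's axes as they then stand; what a row does not reach is not made up. Full scale, the value 1, is 25 cm for a shift and 180 degrees for a turn. A row lasts 1/12 s, in which the tool goes at most 41.7 mm and 7.16 degrees, less where a joint would pass 70% of its speed; a pose out of reach is approached as far as the arm can. A call with a number of a shift or a turn outside -1 to 1 is refused whole. A call with a gripper value outside its range is refused whole. "hand" is the closure, from 0 (fully open) to 1 (shut), set as the call begins (left out, the last holds). The fingers move at their own pace and stop on an object; the grip force is fixed at half the most. Time passes only in rows, so rows that do not move let the fingers close, or fill a call up. It gives the time, the measured TCP pose, the force, the opening and the grip force at its end, in the units of the state.
- bot.sense(): the state, without advancing time (a new reading comes with each control period).
- optics.get_image(name): name is "scene" or "top" or "wrist"; returns a dict with "pixels" (420x560x3 uint8, red, green, blue), "fx", "fy", "cx", "cy" (pixels), "R" (3x3) and "t" (3): a world point X has camera coordinates R X + t; the wrist camera has in their place "T_tool_cam" (4x4, takes a point from camera to tool coordinates, whose origin is the TCP and whose axes are the flange's). Camera axes: x right, y down, z forward; pixel columns grow to the right and rows downward; lengths in m; the calibration is good to about 2 mm. A picture is of the moment at which its call begins: read the wrist's pose just before it. There is no depth.
- ticket.job_done(): hands the job in; it is judged then, once.
The state is a dict: "t": time; "joint_positions": joint angles; "qvel": joint speeds; "joint_torque": joint torques, N m; "tool_pos": TCP position; "ee_rot": TCP orientation; "contact_force": force on the tool from outside, world axes, zero at the start; "torque": the same for the moment, N m; "opening": opening from 0.0 (shut) to 1.0 (fully open); "finger_force": force on a finger pad.
Only numpy, scipy, OpenCV 4.12 (cv2) and the standard library are available. Lean on these libraries where they do the work, as an engineer would, in place of code of your own. Each camera call takes 0.05 s, during which the arm holds its last target. There are 200 camera calls.

## Working session

There is one attempt and no reset: what is moved stays moved. The work goes in short steps, Python scripts to look and compute and a tool call to move; the robot and the scene stay as the last step left them, time stands still between calls to the robot, and variables do not carry over. Pictures are saved under pics/ and viewed, at most 10 in all, crops included, and the job is handed in when it is done.

Besides the shell and the picture viewer there is one more tool, called after "Emit:" in YAML: its name, and indented under it one key for each argument. apply_moves: Moves the arm, as the interface text tells. Shift numbers are shares of 25 cm and turn numbers shares of 180 degrees, none past 1 either way. Its arguments: {"type":"object","properties":{"steps":{"type":"array","items":{"type":"array","items":{"type":"array","items":{"type":"number","minimum":-1,"maximum":1}}}},"hand":{"type":"number"}},"required":["steps"]}

```bash
mkdir -p pics; ls; python3 - <<'E'
from bench import bot, optics, ticket
import cv2,pickle,numpy as np
s=bot.sense(); print(s, bot.tips_ahead)
d={}
for n in("scene","top"):
    d[n]=optics.get_image(n); cv2.imwrite(f'pics/{n}0.png',cv2.resize(d[n]['pixels'][:,:,::-1],(800,600),interpolation=cv2.INTER_CUBIC)); print(n,d[n]['fx'],d[n]['R'],d[n]['t'])
pickle.dump(d,open('im0.pkl','wb'))
E
```

```text
pics
{'t': 0.0, 'joint_positions': array([-7.60612939e+01,  2.83166528e+01,  7.71292406e+01,  3.41257400e-04,
        7.46253347e+01, -5.47163513e+00]), 'qvel': array([-0.05394112,  0.05528535,  0.08087007,  0.01723945, -0.11496597,
        0.02772995]), 'joint_torque': array([-2.64583265e-03, -8.78831863e+01, -3.81865704e+01,  7.04593048e-02,
        5.31945331e-02, -5.65150435e-05]), 'tool_pos': array([ 0.20764342, -0.5891953 ,  0.29160652]), 'ee_rot': array([-1.79929128e+02, -7.11923822e-03,  1.94102461e+01]), 'contact_force': array([ 0.25076399,  1.1655756 , -0.36783219]), 'torque': array([ 0.03460985, -0.02680844, -0.02706076]), 'finger_force': 0.0, 'opening': 1.0014236331288842} 0.0783
scene 404.612484608698 [[-0.49870637  0.86674591 -0.00659361]
 [ 0.59393541  0.33617701 -0.73090748]
 [-0.63129445 -0.3684244  -0.68244471]] [ 0.14119579 -0.3129651   1.42156062]
top 419.75424330255055 [[ 0.01970034 -0.99948928 -0.02516094]
 [-0.98926087 -0.01584099 -0.14529965]
 [ 0.14482687  0.02775319 -0.98906771]] [0.16134568 0.5575336  1.29864449]
```

View pics/top0.png

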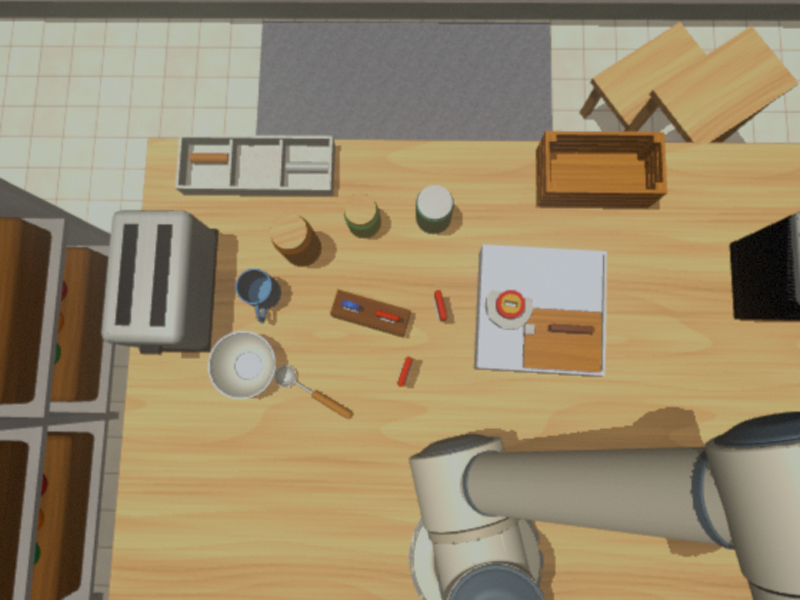

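View pics/scene0.png

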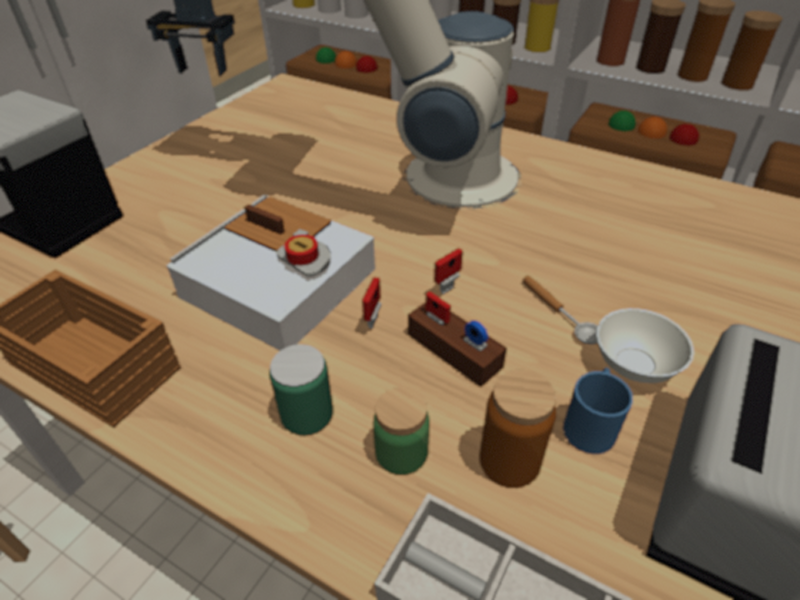

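The top view shows the rack (330–411, 291–335) with the red key at (388,316) and the blue key at (350,305). The box spans (477–606, 245–374), with the lock collar at (510,303) and the cover ridge at (571,328). The two red keys standing on the table are decoys. I'll do a rough localisation first, then a wrist look.

```bash
cat > h.py <<'E'
import numpy as np,cv2,pickle
from scipy.spatial.transform import Rotation as Ro
def ray(im,u,v,z,R=None,t=None):
    R=im['R'] if R is None else R; t=im['t'] if t is None else t
    R=np.array(R);t=np.array(t)
    d=R.T@np.array([(u-im['cx'])/im['fx'],(v-im['cy'])/im['fy'],1]); c=-R.T@t
    return c+d*(z-c[2])/d[2]
def proj(im,X):
    p=np.array(im['R'])@X+im['t']; return np.array([im['fx']*p[0]/p[2]+im['cx'],im['fy']*p[1]/p[2]+im['cy']])
def Rt(rpy): return Ro.from_euler('xyz',rpy,degrees=True).as_matrix()
def wrist(name):
    from bench import bot,optics
    s=bot.sense(); im=optics.get_image('wrist')
    T=np.eye(4);T[:3,:3]=Rt(s['ee_rot']);T[:3,3]=s['tool_pos']
    W=np.linalg.inv(T@np.array(im['T_tool_cam'])); im=dict(im,R=W[:3,:3],t=W[:3,3])
    pickle.dump(im,open(name+'.pkl','wb'))
    cv2.imwrite(f'pics/{name}.png',cv2.resize(im['pixels'][:,:,::-1],(800,600),interpolation=cv2.INTER_CUBIC))
    return im
E
python3 - <<'E'
from h import *
d=pickle.load(open('im0.pkl','rb'))['top'];k=0.7
for n,u,v,z in [('rack',337,291,.05),('rack',411,306,.05),('rack',405,335,.05),('rack',330,317,.05),('redkey',388,316,.095),('blue',350,305,.095),
 ('box',484,245,.08),('box',606,250,.08),('box',604,374,.08),('box',477,370,.08),('lock',510,303,.126),('ridge',553,330,.123),('ridge',593,331,.123),('dec1',441,305,.06),('dec2',405,371,.06)]:
    print(n,ray(d,u*k,v*k,z).round(3))
from bench import optics
print(np.array(optics.get_image('wrist')['T_tool_cam']).round(3))
E
```

```text
rack [0.573 0.317 0.05 ]
rack [0.542 0.151 0.05 ]
rack [0.477 0.163 0.05 ]
rack [0.514 0.33  0.05 ]
redkey [0.513 0.199 0.095]
blue [0.535 0.281 0.095]
box [ 0.675 -0.008  0.08 ]
box [ 0.668 -0.273  0.08 ]
box [ 0.399 -0.261  0.08 ]
box [0.402 0.007 0.08 ]
lock [ 0.541 -0.057  0.126]
ridge [ 0.486 -0.145  0.123]
ridge [ 0.485 -0.228  0.123]
dec1 [0.543 0.085 0.06 ]
dec2 [0.398 0.161 0.06 ]
[[ 0.    -0.962 -0.274  0.077]
 [ 1.    -0.     0.002 -0.   ]
 [-0.002 -0.274  0.962 -0.092]
 [ 0.     0.     0.     1.   ]]
```

Emit:
apply_moves:
  steps:
    - [[0.0917, -0.107, 0, 0, 0, 0], [0.0917, -0.107, 0, 0, 0, 0], [0.0917, -0.107, 0, 0, 0, 0], [0.0917, -0.107, 0, 0, 0, 0], [0.0917, -0.107, 0, 0, 0, 0], [0.0917, -0.107, 0, 0, 0, 0], [0.0917, -0.107, 0, 0, 0, 0], [0.0917, -0.107, 0, 0, 0, 0], [0.0917, -0.107, 0, 0, 0, 0], [0.0917, -0.107, 0, 0, 0, 0]]
  hand: 0

```text
t: 0.98
tool_pos: [0.3352, -0.2594, 0.2922]
ee_rot: [-180.0, -0.0, 19.4]
contact_force: [0.7, -0.4, -0.2]
opening: 1.007
finger_force: 0.0
```

Emit:
apply_moves:
  steps:
    - [[0.0917, -0.107, 0, 0, 0, 0], [0.0917, -0.107, 0, 0, 0, 0], [0.0917, -0.107, 0, 0, 0, 0], [0.0917, -0.107, 0, 0, 0, 0], [0.0917, -0.107, 0, 0, 0, 0], [0.0917, -0.107, 0, 0, 0, 0], [0.0917, -0.107, 0, 0, 0, 0], [0.0917, -0.107, 0, 0, 0, 0], [0.0917, -0.107, 0, 0, 0, 0], [0.0917, -0.107, 0, 0, 0, 0]]

```text
t: 1.82
tool_pos: [0.4625, 0.0694, 0.2922]
ee_rot: [180.0, 0.0, 19.4]
contact_force: [1.4, -0.7, -0.1]
opening: 0.999
finger_force: 0.0
```

Emit:
apply_moves:
  steps:
    - [[0.0917, -0.107, 0, 0, 0, 0], [0.0917, -0.107, 0, 0, 0, 0], [0.0917, -0.107, 0, 0, 0, 0], [0.0917, -0.107, 0, 0, 0, 0], [0, 0, 0, 0, 0, -0.036], [0, 0, 0, 0, 0, -0.036], [0, 0, 0, 0, 0, -0.036], [0, 0, 0, 0, 0, -0.036], [0, 0, 0, 0, 0, -0.036], [0, 0, 0, 0, 0, -0.036]]

```text
t: 2.65
tool_pos: [0.5131, 0.1989, 0.292]
ee_rot: [-180.0, 0.0, 58.6]
contact_force: [-0.7, -0.0, 0.3]
opening: 1.003
finger_force: 0.0
```

Emit:
apply_moves:
  steps:
    - [[0, 0, 0, 0, 0, -0.036], [0, 0, 0, 0, 0, -0.036], [0, 0, 0, 0, 0, -0.036], [0, 0, 0, 0, 0, 0], [0, 0, 0, 0, 0, 0], [0, 0, 0, 0, 0, 0], [0, 0, 0, 0, 0, 0], [0, 0, 0, 0, 0, 0], [0, 0, 0, 0, 0, 0], [0, 0, 0, 0, 0, 0]]

```text
t: 3.48
tool_pos: [0.5133, 0.1989, 0.2922]
ee_rot: [-180.0, -0.0, 77.7]
contact_force: [0.7, -0.1, 1.2]
opening: 1.001
finger_force: 0.0
```

```bash
python3 - <<'E'
from h import *
im=wrist('w1'); print(im['fx'],im['cx'],im['cy'])
from bench import bot;s=bot.sense();print(s['t'],s['tool_pos'],s['ee_rot'],s['qvel'].round(1))
E
```

```text
292.6452559460937 280.33921187704544 211.73649147859607
3.5333 [0.51328659 0.19889212 0.29221957] [ 1.79998766e+02 -1.14860644e-03  7.76989811e+01] [-0.   0.   0.1 -0.  -0.  -0.2]
```

View pics/w1.png

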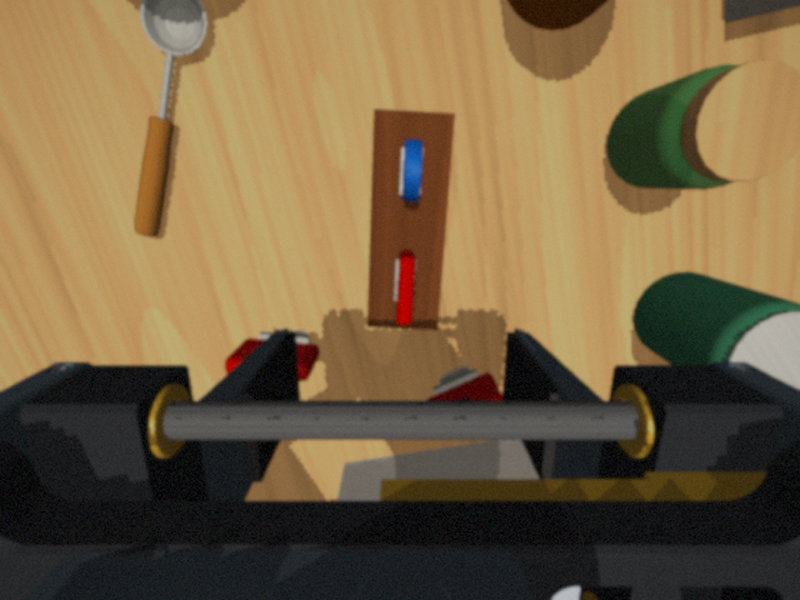

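The wrist view shows the rack (368–454, 110–327), the red key at about (405,290) and the blue key at (411,172). I'll enlarge the rack.

```bash
python3 - <<'E'
from h import *
im=pickle.load(open('w1.pkl','rb'))
c=im['pixels'][150:240,230:350,::-1]   # x6.6667
cv2.imwrite('pics/w1c.png',cv2.resize(c,(800,600),interpolation=cv2.INTER_CUBIC))
E
```

```text
(no output)
```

View pics/w1c.png

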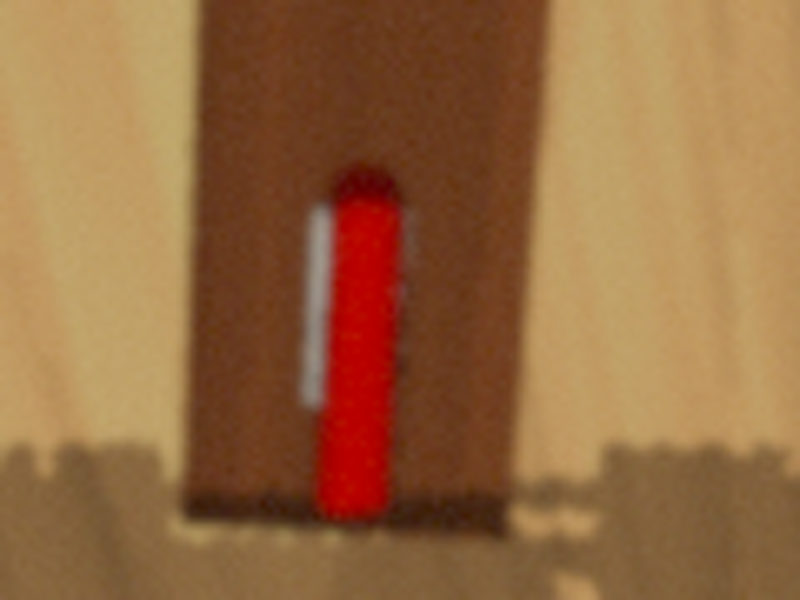

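The crop shows the bow's top face from (368,200) to (353,517). The rack's near top edge runs from (187,495) to (508,500).

```bash
python3 - <<'E'
from h import *
im=pickle.load(open('w1.pkl','rb'))
f=lambda u,v,z: ray(im,u*.15+230,v*.15+150,z)
a=f(368,200,.095);b=f(353,517,.095); print(a,b,(a+b)/2,np.linalg.norm(a-b),np.degrees(np.arctan2(-(a-b)[0],(a-b)[1])))
P=[ray(im,375*.7,110*.7,.05),ray(im,454*.7,114*.7,.05),f(508,500,.05),f(187,495,.05)]
print(np.round(P,4)); c=np.mean(P,0)
d=P[0]+P[1]-P[2]-P[3]; y=np.degrees(np.arctan2(-d[0],d[1])); print(c,y,np.linalg.norm(d)/2,'key',c+Rt([0,0,y])@[0,-.042,0])
# top camera checks
t=pickle.load(open('im0.pkl','rb'))['top']
print(proj(t,np.r_[((a+b)/2)[:2],.095])/.7)
# HSV red/blue key centroid in top
E
```

```text
[0.52324255 0.22488282 0.095     ] [0.51051541 0.17640284 0.095     ] [0.51687898 0.20064283 0.095     ] 0.05012272765226961 -14.70957289146723
[[0.5218 0.3288 0.05  ]
 [0.578  0.3138 0.05  ]
 [0.5357 0.1583 0.05  ]
 [0.4793 0.1716 0.05  ]]
[0.52872547 0.24310078 0.05      ] -15.180532843933994 0.16203057366245271 key [0.5177273  0.20256635 0.05      ]
[387.29565551 314.14634244]
```

Emit:
apply_moves:
  steps:
    - [[0, 0, 0, 0, 0, 0.015], [0.014, 0.012, 0.1, 0, 0, 0], [0, 0, 0.1, 0, 0, 0], [0, 0, 0.1, 0, 0, 0], [0, 0, 0.08, 0, 0, 0], [0, 0, 0.08, 0, 0, 0], [0, 0, 0.08, 0, 0, 0], [0, 0, 0.08, 0, 0, 0], [0, 0, 0, 0, 0, 0], [0, 0, 0, 0, 0, 0]]

```text
t: 4.37
tool_pos: [0.5167, 0.2014, 0.1369]
ee_rot: [-179.9, 0.1, 75.0]
contact_force: [0.8, -0.6, 0.1]
opening: 1.001
finger_force: 0.0
```

Emit:
apply_moves:
  steps:
    - [[0, 0, 0, 0, 0, 0], [0, 0, 0, 0, 0, 0], [0, 0, 0, 0, 0, 0], [0, 0, 0, 0, 0, 0], [0, 0, 0, 0, 0, 0], [0, 0, 0, 0, 0, 0], [0, 0, 0, 0, 0, 0], [0, 0, 0, 0, 0, 0], [0, 0, 0, 0, 0, 0], [0, 0, 0, 0, 0, 0]]
  hand: 1

```text
t: 5.2
tool_pos: [0.5171, 0.2015, 0.1372]
ee_rot: [-180.0, 0.0, 75.0]
contact_force: [0.3, -0.4, -0.8]
opening: 0.301
finger_force: 0.0
```

Still closing.

Emit:
apply_moves:
  steps:
    - [[0, 0, 0, 0, 0, 0], [0, 0, 0, 0, 0, 0], [0, 0, 0, 0, 0, 0], [0, 0, 0, 0, 0, 0], [0, 0, 0, 0, 0, 0], [0, 0, 0, 0, 0, 0], [0, 0, 0, 0, 0, 0], [0, 0, 0, 0, 0, 0], [0, 0, 0, 0, 0, 0], [0, 0, 0, 0, 0, 0]]

```text
t: 6.03
tool_pos: [0.5171, 0.2015, 0.1372]
ee_rot: [-180.0, 0.0, 75.0]
contact_force: [-0.2, -0.5, -0.0]
opening: 0.133
finger_force: 30.0
```

Emit:
apply_moves:
  steps:
    - [[0, 0, -0.05, 0, 0, 0], [0, 0, -0.1, 0, 0, 0], [0, 0, -0.1, 0, 0, 0], [0, 0, -0.1, 0, 0, 0], [0, 0, -0.1, 0, 0, 0], [0, 0, -0.1, 0, 0, 0], [0, 0, -0.1, 0, 0, 0], [-0.1, 0.03, 0, 0, 0, 0], [-0.1, 0.03, 0, 0, 0, 0], [-0.1, 0.03, 0, 0, 0, 0]]

```text
t: 6.87
tool_pos: [0.5193, 0.1226, 0.3002]
ee_rot: [179.9, -0.0, 75.1]
contact_force: [0.8, 0.1, -0.7]
opening: 0.132
finger_force: 30.0
```

Emit:
apply_moves:
  steps:
    - [[-0.115, 0.034, 0, 0, 0, 0], [-0.115, 0.034, 0, 0, 0, 0], [-0.115, 0.034, 0, 0, 0, 0], [-0.115, 0.034, 0, 0, 0, 0], [-0.115, 0.034, 0, 0, 0, 0], [-0.115, 0.034, 0, 0, 0, 0], [-0.115, 0.034, 0, 0, 0, 0], [-0.11, 0.03, 0, 0, 0, 0], [0, 0, 0, 0, 0, 0], [0, 0, 0, 0, 0, 0]]

```text
t: 7.7
tool_pos: [0.5249, -0.1163, 0.2996]
ee_rot: [-180.0, -0.0, 74.9]
contact_force: [0.7, 0.2, -1.1]
opening: 0.129
finger_force: 30.0
```

```bash
python3 - <<'E'
from h import *
im=wrist('w2')
from bench import bot;s=bot.sense();print(s['t'],s['tool_pos'],s['ee_rot'],s['qvel'].round(1))
p=proj(im,np.array([.541,-.057,.126]));print(p)
u,v=int(p[0]),int(p[1])
u0,v0=u-60,v-50
c=im['pixels'][v0:v0+105,u0:u0+140,::-1];print(u0,v0,c.shape)
cv2.imwrite('pics/w2c.png',cv2.resize(c,None,fx=5.7142857,fy=5.7142857,interpolation=cv2.INTER_CUBIC))
E
```

```text
7.75 [ 0.52488124 -0.11527742  0.29957527] [-1.79974441e+02 -1.54884059e-02  7.49583628e+01] [ 1.6 -0.3  0.4  0.  -0.   0.3]
[281.23208203 146.61291349]
221 96 (105, 140, 3)
```

View pics/w2.png

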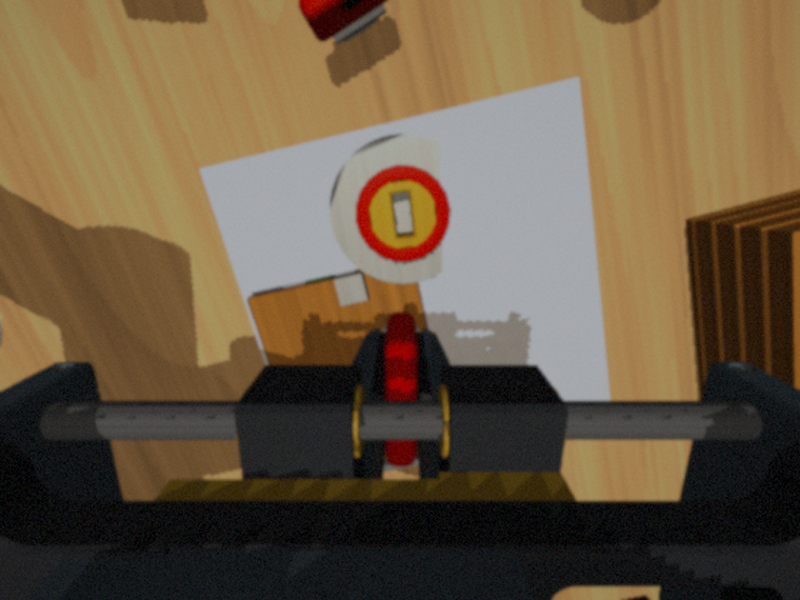

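View pics/w2c.png

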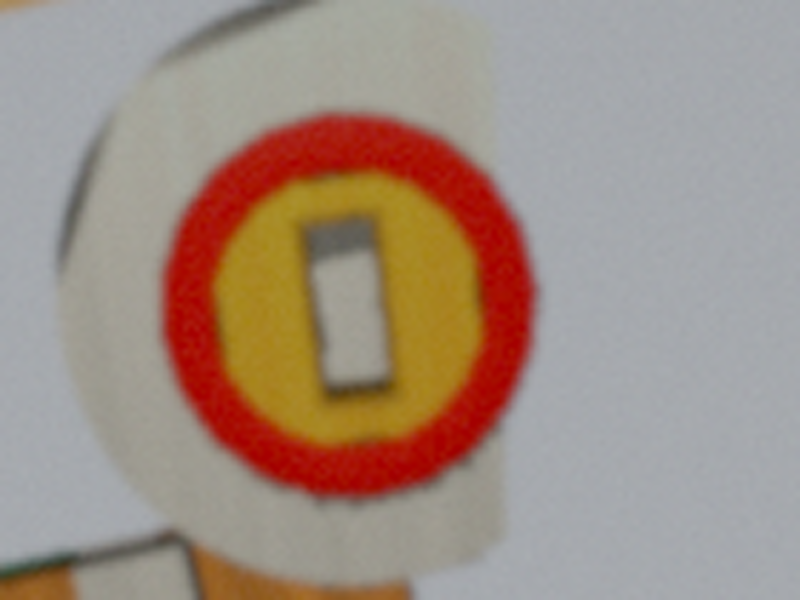

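The lock is clear in the crop. The slot's mouth corners are at about (300,222), (378,212), (393,388) and (322,396), and the collar is centred near (351,305). The key is held squarely.

```bash
python3 - <<'E'
from h import *
im=pickle.load(open('w2.pkl','rb'))
g=lambda u,v,z=.126: ray(im,u/5.7142857+221,v/5.7142857+96,z)
P=np.array([g(300,222),g(378,212),g(393,388),g(322,396)]);print(P.round(4),'slot',P.mean(0))
d=P[0]+P[1]-P[2]-P[3]; print('yaw',np.degrees(np.arctan2(-d[0],d[1])),np.linalg.norm(d)/2)
d=P[1]+P[2]-P[0]-P[3]; print('yaw by x',np.degrees(np.arctan2(d[1],d[0])),np.linalg.norm(d)/2)
C=np.array([g(165,305),g(537,295),g(350,113),g(350,497)]);print('collar',C.mean(0),(C[0]+C[1])/2,(C[2]+C[3])/2)
B=np.array([g(217,305),g(484,300),g(350,172),g(355,440)]);print('brass',(B[0]+B[1])/2,(B[2]+B[3])/2)
h=lambda u,v,z=.08: ray(im,u*.7,v*.7,z)
q=[h(201,168),h(580,77),h(608,390)];print('box',np.round(q,4));e=q[1]-q[0];print(np.degrees(np.arctan2(e[1],e[0])))
from bench import bot
s=bot.sense();T=Rt(s['ee_rot']);
for x,z in((.026,.042),(.026,.082),(-.026,.042),(.017,.087)): print(x,z,proj(im,s['tool_pos']+T@[x,0,z])/.7)
E
```

```text
[[ 0.5371 -0.0455  0.126 ]
 [ 0.549  -0.0472  0.126 ]
 [ 0.5445 -0.0737  0.126 ]
 [ 0.5333 -0.072   0.126 ]] slot [ 0.54097465 -0.05959797  0.126     ]
yaw -8.836133316042444 0.02686000633002052
yaw by x -8.343358400989398 0.011666029633848763
collar [ 0.54129794 -0.05964476  0.126     ] [ 0.54157995 -0.05885503  0.126     ] [ 0.54101593 -0.06043449  0.126     ]
brass [ 0.54141887 -0.05920577  0.126     ] [ 0.54148114 -0.06023451  0.126     ]
box [[ 0.4105  0.0051  0.08  ]
 [ 0.6786 -0.0069  0.08  ]
 [ 0.667  -0.2447  0.08  ]]
-2.5512369573092624
0.026 0.042 [402.08117629 336.59471236]
0.026 0.082 [401.56664174 303.85614603]
-0.026 0.042 [402.02503775 466.61339481]
0.017 0.087 [401.51663404 319.94257646]
```

```bash
python3 - <<'E'
from h import *
im=pickle.load(open('w2.pkl','rb'))
c=im['pixels'][210:345,190:370,::-1]
c=np.clip(c.astype(float)*1.6,0,255).astype(np.uint8)
cv2.imwrite('pics/w2k.png',cv2.resize(c,(800,600),interpolation=cv2.INTER_CUBIC))
E
```

```text
(no output)
```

View pics/w2k.png

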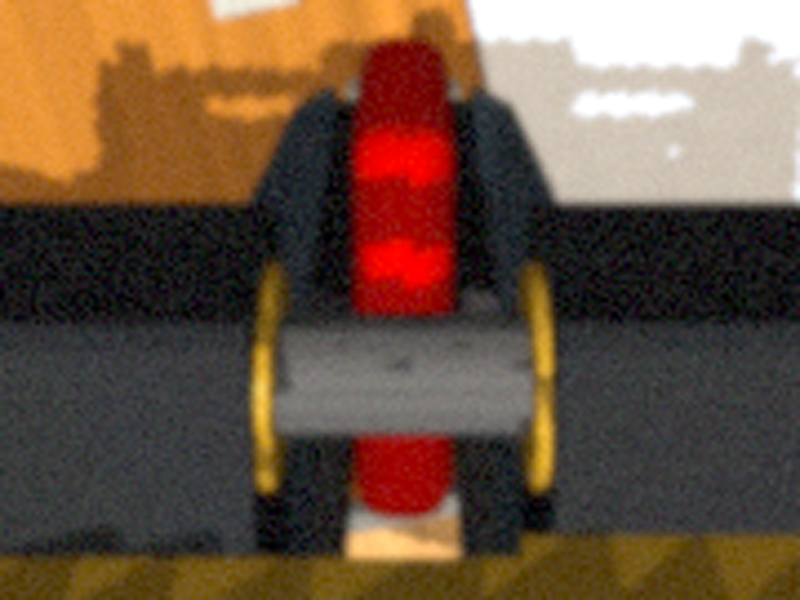

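Emit:
apply_moves:
  steps:
    - [[0, 0, 0, 0, 0, -0.0358], [0.078, 0.011, 0, 0, 0, 0], [0.078, 0.01, 0, 0, 0, 0], [0.078, 0.01, 0, 0, 0, 0], [0, 0, 0, 0, 0, 0], [0, 0, 0, 0, 0, 0], [0, 0, 0, 0, 0, 0], [0, 0, 0, 0, 0, 0], [0, 0, 0, 0, 0, 0], [0, 0, 0, 0, 0, 0]]

```text
t: 8.58
tool_pos: [0.5413, -0.0588, 0.2997]
ee_rot: [-180.0, 0.0, 81.4]
contact_force: [-0.2, 0.5, -0.6]
opening: 0.133
finger_force: 30.0
```

```bash
python3 - <<'E'
from h import *
from bench import bot;s=bot.sense();print(s['t'],s['tool_pos'],s['ee_rot'],s['contact_force'])
d=Rt(s['ee_rot']).T@(np.array([.5414,-.0587,.126+.087])-s['tool_pos']);print(d,d/.25)
E
```

```text
8.5833 [ 0.54129571 -0.05880533  0.29973579] [-1.79998512e+02  3.72124471e-03  8.14378614e+01] [-0.16026887  0.47029482 -0.57661486]
[1.25314541e-04 8.96948748e-05 8.67357787e-02] [0.00050126 0.00035878 0.34694311]
```

Emit:
apply_moves:
  steps:
    - [[0, 0, 0.06, 0, 0, 0], [0, 0, 0.06, 0, 0, 0], [0, 0, 0.06, 0, 0, 0], [0, 0, 0.04, 0, 0, 0], [0, 0, 0.02, 0, 0, 0], [0, 0, 0.02, 0, 0, 0], [0, 0, 0.015, 0, 0, 0], [0, 0, 0, 0, 0, 0], [0, 0, 0, 0, 0, 0], [0, 0, 0, 0, 0, 0]]

```text
t: 9.42
tool_pos: [0.5417, -0.0584, 0.2315]
ee_rot: [180.0, 0.0, 81.5]
contact_force: [-0.2, 0.6, -0.9]
opening: 0.131
finger_force: 30.0
```

Emit:
apply_moves:
  steps:
    - [[0, 0, 0.008, 0, 0, 0], [0, 0, 0.008, 0, 0, 0], [0, 0, 0.008, 0, 0, 0], [0, 0, 0.008, 0, 0, 0], [0, 0, 0.008, 0, 0, 0], [0, 0, 0.008, 0, 0, 0], [0, 0, 0.008, 0, 0, 0], [0, 0, 0.008, 0, 0, 0], [0, 0, 0, 0, 0, 0], [0, 0, 0, 0, 0, 0]]

```text
t: 10.25
tool_pos: [0.5414, -0.0583, 0.2148]
ee_rot: [-180.0, -0.0, 81.5]
contact_force: [0.4, -0.4, -1.0]
opening: 0.134
finger_force: 30.0
```

Emit:
apply_moves:
  steps:
    - [[0, 0, 0.002, 0, 0, 0], [0, 0, 0.002, 0, 0, 0], [0, 0, 0.002, 0, 0, 0], [0, 0, 0.002, 0, 0, 0], [0, 0, 0, 0, 0, 0], [0, 0, 0, 0, 0, 0], [0, 0, 0, 0, 0, 0], [0, 0, 0, 0, 0, 0], [0, 0, 0, 0, 0, 0], [0, 0, 0, 0, 0, 0]]

```text
t: 11.08
tool_pos: [0.5415, -0.0584, 0.2131]
ee_rot: [180.0, -0.0, 81.5]
contact_force: [-1.6, 0.7, 4.9]
opening: 0.131
finger_force: 30.0
```

Emit:
apply_moves:
  steps:
    - [[0, 0, 0.001, 0, 0, 0], [0, 0, 0.001, 0, 0, 0], [0, 0, 0, 0, 0, 0], [0, 0, 0, 0, 0, 0], [0, 0, 0, 0, 0, 0], [0, 0, 0, 0, 0, 0], [0, 0, 0, 0, 0, 0], [0, 0, 0, 0, 0, 0], [0, 0, 0, 0, 0, 0], [0, 0, 0, 0, 0, 0]]

```text
t: 11.92
tool_pos: [0.5415, -0.0584, 0.2131]
ee_rot: [180.0, 0.0, 81.5]
contact_force: [-4.0, 0.5, 14.1]
opening: 0.129
finger_force: 30.0
```

Emit:
apply_moves:
  steps:
    - [[0, 0.0003, 0, 0, 0, 0.02], [0, 0.0003, 0, 0, 0, 0.02], [0, 0.0003, 0, 0, 0, 0.02], [0, 0.0003, 0, 0, 0, 0.02], [0, 0.0003, 0, 0, 0, 0.02], [0, 0.0003, 0, 0, 0, 0.02], [0, 0.0003, 0, 0, 0, 0.02], [0, 0.0003, 0, 0, 0, 0.02], [0, 0, 0, 0, 0, 0], [0, 0, 0, 0, 0, 0]]

```text
t: 12.75
tool_pos: [0.5424, -0.0588, 0.2131]
ee_rot: [179.9, -0.0, 52.6]
contact_force: [-1.0, -1.7, 11.6]
opening: 0.134
finger_force: 30.0
```

```bash
python3 - <<'E'
from bench import bot;s=bot.sense();print(s['tool_pos'],s['ee_rot'],s['contact_force'],s['torque'])
E
```

```text
[ 0.54240802 -0.05879305  0.21307022] [ 1.79920965e+02 -2.13689867e-02  5.26482173e+01] [-1.04711617 -1.66407509 11.58320549] [-0.24710414  0.23559012 -0.05663322]
```

Emit:
apply_moves:
  steps:
    - [[0, 0.0003, 0, 0, 0, 0.02], [0, 0.0003, 0, 0, 0, 0.02], [0, 0.0003, 0, 0, 0, 0.02], [0, 0.0003, 0, 0, 0, 0.02], [0, 0.0003, 0, 0, 0, 0.02], [0, 0.0003, 0, 0, 0, 0.02], [0, 0.0003, 0, 0, 0, 0.02], [0, 0.0003, 0, 0, 0, 0.02], [0, 0, 0, 0, 0, 0], [0, 0, 0, 0, 0, 0]]

```text
t: 13.58
tool_pos: [0.5428, -0.0594, 0.2131]
ee_rot: [179.9, -0.1, 23.8]
contact_force: [-1.5, -2.1, 10.5]
opening: 0.13
finger_force: 30.0
```

Emit:
apply_moves:
  steps:
    - [[0, 0.0003, 0, 0, 0, 0.02], [0, 0.0003, 0, 0, 0, 0.02], [0, 0.0003, 0, 0, 0, 0.02], [0, 0.0003, 0, 0, 0, 0.02], [0, 0.0003, 0, 0, 0, 0.015], [0, 0.0003, 0, 0, 0, 0.01], [0, 0, 0, 0, 0, 0.01], [0, 0, 0, 0, 0, 0.01], [0, 0, 0, 0, 0, 0], [0, 0, 0, 0, 0, 0]]

```text
t: 14.42
tool_pos: [0.5429, -0.0598, 0.2131]
ee_rot: [180.0, -0.1, 1.4]
contact_force: [-2.5, -3.0, 11.2]
opening: 0.128
finger_force: 30.0
```

```bash
python3 - <<'E'
from bench import bot;s=bot.sense();print(s['tool_pos'],s['ee_rot'],s['contact_force'],s['torque'])
E
```

```text
[ 0.54288191 -0.05981294  0.21309537] [ 1.79957377e+02 -7.44519252e-02  1.35894234e+00] [-2.50194268 -3.01413273 11.16453299] [-0.45736222  0.42969026 -0.03579603]
```

Continue to the stop, watching the torque.

Emit:
apply_moves:
  steps:
    - [[0, 0, 0, 0, 0, 0.005], [0, 0, 0, 0, 0, 0.005], [0, 0, 0, 0, 0, 0.005], [0, 0, 0, 0, 0, 0.005], [0, 0, 0, 0, 0, 0.005], [0, 0, 0, 0, 0, 0], [0, 0, 0, 0, 0, 0], [0, 0, 0, 0, 0, 0], [0, 0, 0, 0, 0, 0], [0, 0, 0, 0, 0, 0]]

```text
t: 15.25
tool_pos: [0.5429, -0.0599, 0.2131]
ee_rot: [180.0, -0.1, -3.1]
contact_force: [-1.1, -4.2, 11.2]
opening: 0.132
finger_force: 30.0
```

```bash
python3 - <<'E'
from bench import bot;s=bot.sense();print(s['tool_pos'],s['ee_rot'],s['contact_force'],s['torque'])
E
```

```text
[ 0.542872   -0.05989211  0.21306652] [ 1.79952647e+02 -7.50377280e-02 -3.12382709e+00] [-1.06583257 -4.17026468 11.20531725] [-0.59108357  0.44264301  0.00149024]
```

Emit:
apply_moves:
  steps:
    - [[0, 0, 0, 0, 0, 0.005], [0, 0, 0, 0, 0, 0.005], [0, 0, 0, 0, 0, 0.005], [0, 0, 0, 0, 0, 0.005], [0, 0, 0, 0, 0, 0], [0, 0, 0, 0, 0, 0], [0, 0, 0, 0, 0, 0], [0, 0, 0, 0, 0, 0], [0, 0, 0, 0, 0, 0], [0, 0, 0, 0, 0, 0]]

```text
t: 16.08
tool_pos: [0.543, -0.0597, 0.2131]
ee_rot: [180.0, -0.1, -6.7]
contact_force: [-1.0, -2.1, 10.9]
opening: 0.133
finger_force: 30.0
```

```bash
python3 - <<'E'
from bench import bot;s=bot.sense();print(s['tool_pos'],s['ee_rot'],s['contact_force'],s['torque'])
E
```

```text
[ 0.54301967 -0.05973319  0.21307895] [ 1.79971993e+02 -9.21229502e-02 -6.70738433e+00] [-0.98114047 -2.07029366 10.9334257 ] [-0.26482867  0.30491783  0.28547634]
```

Emit:
apply_moves:
  steps:
    - [[0, 0, 0, 0, 0, 0], [0, 0, 0, 0, 0, 0], [0, 0, 0, 0, 0, 0], [0, 0, 0, 0, 0, 0], [0, 0, 0, 0, 0, 0], [0, 0, 0, 0, 0, 0], [0, 0, 0, 0, 0, 0], [0, 0, 0, 0, 0, 0], [0, 0, 0, 0, 0, 0], [0, 0, 0, 0, 0, 0]]
  hand: 0

```text
t: 16.92
tool_pos: [0.5425, -0.0595, 0.2125]
ee_rot: [-180.0, -0.0, -6.7]
contact_force: [0.2, -0.7, -0.5]
opening: 0.829
finger_force: 0.0
```

Emit:
apply_moves:
  steps:
    - [[0, 0, -0.02, 0, 0, 0], [0, 0, -0.04, 0, 0, 0], [0, 0, -0.05, 0, 0, 0], [0, 0, -0.1, 0, 0, 0], [0, 0, -0.12, 0, 0, 0], [-0.1, 0, -0.05, 0, 0, 0], [-0.12, 0, 0, 0, 0, 0], [-0.12, 0, 0, 0, 0, 0], [0, 0, 0, 0, 0, 0], [0, 0, 0, 0, 0, 0]]

```text
t: 17.75
tool_pos: [0.457, -0.0493, 0.3087]
ee_rot: [180.0, -0.1, -6.7]
contact_force: [-0.1, 0.5, 0.5]
opening: 0.998
finger_force: 0.0
```

```bash
python3 - <<'E'
from h import *
im=wrist('w3')
from bench import bot;s=bot.sense();print(s['t'],s['tool_pos'],s['ee_rot'],s['joint_positions'])
E
```

```text
17.8 [ 0.45818215 -0.04956653  0.30854636] [ 1.79988962e+02 -1.00391310e-01 -6.73118153e+00] [-1.36055009e+01  1.39533817e+01  9.79674071e+01  1.14089110e-03
  6.79782205e+01  8.31252635e+01]
```

View pics/w3.png

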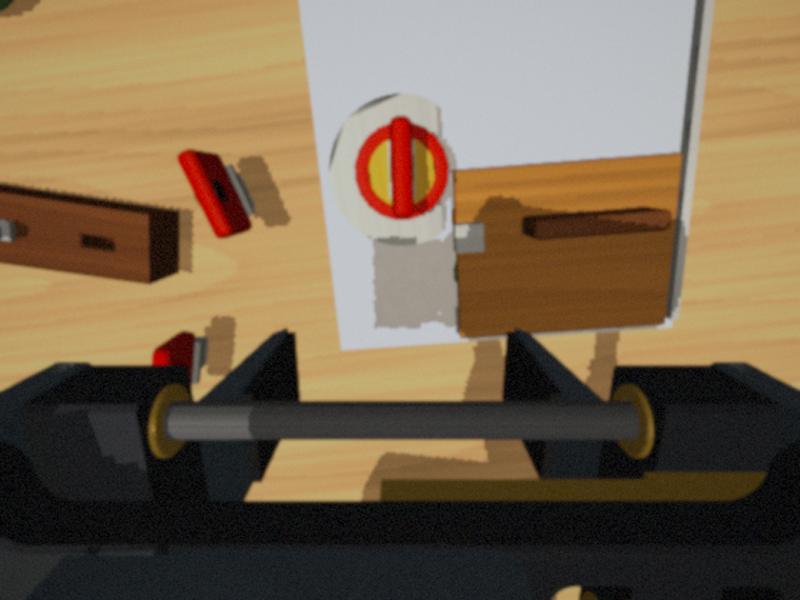

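The view shows the key standing in the lock, turned, and the cam's flat edge is clear of the lug at (470,237). The ridge's front top edge runs from about (535,239) to (670,228).

```bash
python3 - <<'E'
from h import *
from bench import bot;s=bot.sense()
im=pickle.load(open('w3.pkl','rb'))
h=lambda u,v,z: ray(im,u*.7,v*.7,z)
a=h(535,239,.123);b=h(670,228,.123);print(a,b,np.linalg.norm(a-b),np.degrees(np.arctan2(-(a-b)[0],(a-b)[1])))
l=h(455,171,.088);r=h(682,153,.088);print('cover back',l,r,np.degrees(np.arctan2(-(l-r)[0],(l-r)[1])))
l=h(458,336,.088);r=h(670,324,.088);print('cover front',l,r)
m=(a+b)/2;yaw=-2.5;ax=Rt([0,0,yaw])
tgt=m+ax@[-.048,0,0];R=Rt([180,0,yaw])
d=R.T@(np.r_[tgt[:2],s['tool_pos'][2]]-s['tool_pos']);print('mid',m,'tgt',tgt,'units',d/.25,'down',(s['tool_pos'][2]-.178)/.25)
k1=h(400,118,.171);k2=h(402,217,.171);print('key',(k1+k2)/2,np.linalg.norm(k1-k2),np.degrees(np.arctan2(-(k1-k2)[0],(k1-k2)[1])))
E
```

```text
[ 0.4878471  -0.14306953  0.123     ] [ 0.48469497 -0.23147579  0.123     ] 0.08846243472924532 -2.04201946880688
cover back [ 0.53735945 -0.09845808  0.088     ] [ 0.53074095 -0.25869931  0.088     ] -2.3651641914874597
cover front [ 0.41218512 -0.09062271  0.088     ] [ 0.40260965 -0.25763248  0.088     ]
mid [ 0.48627104 -0.18727266  0.123     ] tgt [ 0.43831672 -0.18517893  0.123     ] units [-5.57247687e-02  5.45399395e-01  6.67921623e-17] down 0.5221854530791725
key [ 0.54048389 -0.05982933  0.171     ] 0.049361166403023106 -95.4711917978962
```

Emit:
apply_moves:
  steps:
    - [[0, 0, 0, 0, 0, -0.023], [-0.014, 0.11, 0, 0, 0, 0], [-0.014, 0.11, 0, 0, 0, 0], [-0.014, 0.11, 0, 0, 0, 0], [-0.014, 0.11, 0, 0, 0, 0], [0, 0.105, 0, 0, 0, 0], [0, 0, 0, 0, 0, 0], [0, 0, 0, 0, 0, 0], [0, 0, 0, 0, 0, 0], [0, 0, 0, 0, 0, 0]]
  hand: 1

```text
t: 18.63
tool_pos: [0.4383, -0.1844, 0.3075]
ee_rot: [-180.0, -0.0, -2.5]
contact_force: [0.5, -0.1, -0.1]
opening: 0.305
finger_force: 0.0
```

Emit:
apply_moves:
  steps:
    - [[0, 0, 0, 0, 0, 0], [0, 0, 0, 0, 0, 0], [0, 0, 0.06, 0, 0, 0], [0, 0, 0.08, 0, 0, 0], [0, 0, 0.1, 0, 0, 0], [0, 0, 0.1, 0, 0, 0], [0, 0, 0.1, 0, 0, 0], [0, 0, 0.08, 0, 0, 0], [0, 0, 0, 0, 0, 0], [0, 0, 0, 0, 0, 0]]

```text
t: 19.47
tool_pos: [0.4378, -0.1845, 0.1773]
ee_rot: [-179.9, 0.1, -2.6]
contact_force: [0.2, -0.5, 0.3]
opening: 0.006
finger_force: 0.0
```

Emit:
apply_moves:
  steps:
    - [[0.04, 0, 0, 0, 0, 0], [0.04, 0, 0, 0, 0, 0], [0.025, 0, 0, 0, 0, 0], [0.02, 0, 0, 0, 0, 0], [0.02, 0, 0, 0, 0, 0], [0.02, 0, 0, 0, 0, 0], [0.02, 0, 0, 0, 0, 0], [0.02, 0, 0, 0, 0, 0], [0.02, 0, 0, 0, 0, 0], [0.02, 0, 0, 0, 0, 0]]

```text
t: 20.3
tool_pos: [0.4995, -0.1877, 0.1774]
ee_rot: [-180.0, 0.0, -2.6]
contact_force: [-2.2, 0.9, 1.7]
opening: 0.006
finger_force: 1.2
```

Emit:
apply_moves:
  steps:
    - [[0.03, 0, 0, 0, 0, 0], [0.03, 0, 0, 0, 0, 0], [0.03, 0, 0, 0, 0, 0], [0.03, 0, 0, 0, 0, 0], [0.03, 0, 0, 0, 0, 0], [0.03, 0, 0, 0, 0, 0], [0.03, 0, 0, 0, 0, 0], [0.03, 0, 0, 0, 0, 0], [0.03, 0, 0, 0, 0, 0], [0.02, 0, 0, 0, 0, 0]]

```text
t: 21.13
tool_pos: [0.5726, -0.1911, 0.1774]
ee_rot: [180.0, -0.0, -2.6]
contact_force: [-3.6, 2.6, -0.2]
opening: 0.003
finger_force: 1.2
```

Emit:
apply_moves:
  steps:
    - [[0.01, 0, 0, 0, 0, 0], [0.01, 0, 0, 0, 0, 0], [0.005, 0, 0, 0, 0, 0], [0.005, 0, 0, 0, 0, 0], [0.005, 0, 0, 0, 0, 0], [0, 0, 0, 0, 0, 0], [0, 0, 0, 0, 0, 0], [0, 0, 0, 0, 0, 0], [0, 0, 0, 0, 0, 0], [0, 0, 0, 0, 0, 0]]

```text
t: 21.97
tool_pos: [0.5804, -0.1915, 0.1776]
ee_rot: [180.0, -0.0, -2.6]
contact_force: [0.3, -0.9, 0.9]
opening: 0.003
finger_force: 0.2
```

Emit:
apply_moves:
  steps:
    - [[0.006, 0, 0, 0, 0, 0], [0.006, 0, 0, 0, 0, 0], [0.006, 0, 0, 0, 0, 0], [0.004, 0, 0, 0, 0, 0], [0.004, 0, 0, 0, 0, 0], [0, 0, 0, 0, 0, 0], [0, 0, 0, 0, 0, 0], [0, 0, 0, 0, 0, 0], [0, 0, 0, 0, 0, 0], [0, 0, 0, 0, 0, 0]]

```text
t: 22.8
tool_pos: [0.5838, -0.1915, 0.1773]
ee_rot: [-180.0, 0.4, -2.6]
contact_force: [-24.0, -2.7, 16.9]
opening: 0.008
finger_force: 12.3
```

Emit:
apply_moves:
  steps:
    - [[-0.02, 0, 0, 0, 0, 0], [-0.04, 0, 0, 0, 0, 0], [-0.06, 0, 0, 0, 0, 0], [0, 0, -0.06, 0, 0, 0], [0, 0, -0.1, 0, 0, 0], [0, 0, -0.12, 0, 0, 0], [0, 0, -0.12, 0, 0, 0], [0, 0, -0.12, 0, 0, 0], [-0.12, -0.05, 0, 0, 0, 0], [-0.12, -0.05, 0, 0, 0, 0]]

```text
t: 23.63
tool_pos: [0.4991, -0.1632, 0.3092]
ee_rot: [179.9, -0.3, -2.6]
contact_force: [-0.7, 0.3, -0.2]
opening: 0.002
finger_force: 0.0
```

Emit:
apply_moves:
  steps:
    - [[0, -0.05, 0, 0, 0, 0], [0, -0.05, 0, 0, 0, 0], [0, 0, 0, 0, 0, 0], [0, 0, 0, 0, 0, 0], [0, 0, 0, 0, 0, 0], [0, 0, 0, 0, 0, 0], [0, 0, 0, 0, 0, 0], [0, 0, 0, 0, 0, 0], [0, 0, 0, 0, 0, 0], [0, 0, 0, 0, 0, 0]]

```text
t: 24.47
tool_pos: [0.4992, -0.1379, 0.3074]
ee_rot: [180.0, 0.0, -2.6]
contact_force: [-0.4, -0.1, 0.0]
opening: 0.003
finger_force: 0.0
```

```bash
python3 - <<'E'
from h import *
im=wrist('w4')
from bench import bot;s=bot.sense();print(s['t'],s['tool_pos'],s['contact_force'])
E
```

```text
24.5167 [ 0.49913463 -0.1378309   0.30742143] [-0.29889176  0.98058439 -0.16121975]
```

View pics/w4.png

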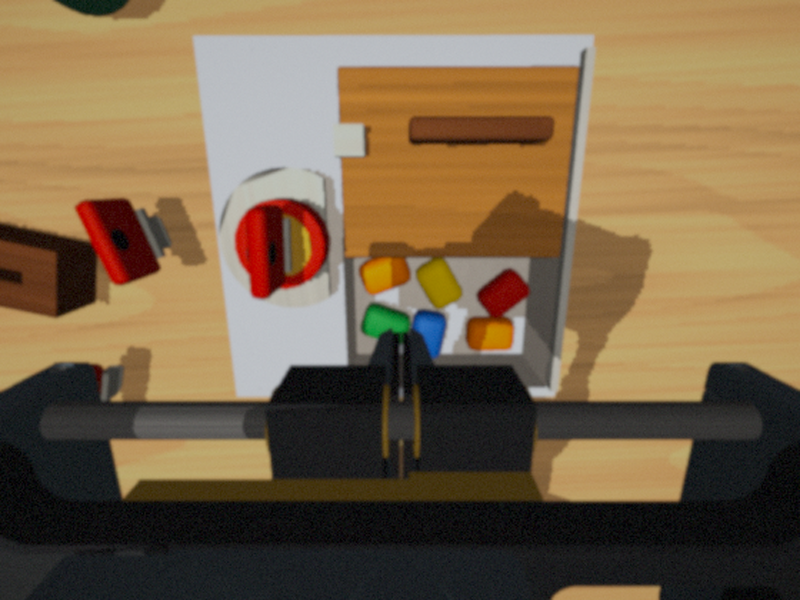

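The box is open: the cover is back, with its ridge front edge at about (411–552, 143), and the key is still standing home. I'll check the travel, then hand in.

```bash
python3 - <<'E'
from h import *
im=pickle.load(open('w4.pkl','rb'))
h=lambda u,v,z: ray(im,u*.7,v*.7,z)
m=(h(411,141,.123)+h(552,139,.123))/2;print(m,np.linalg.norm((m-[.4863,-.1873,.123])))
k=(h(266,205,.171)+h(261,298,.171))/2;print('key',k)
if np.linalg.norm((m-[.4863,-.1873,.123]))>.107:
    from bench import ticket; print(ticket.job_done())
E
```

```text
[ 0.59936314 -0.19291026  0.123     ] 0.11320224253234998
key [ 0.54250154 -0.06481991  0.171     ]
the job is handed in; nothing more can be done
None
```

The job is handed in: the red key is home in the turned lock, the cover measures about 113 mm open of its 115 mm, and the arm was clear of everything; the judge's result was not shown.

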